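# Set the full-crate tags on the sorting plank

### The arm

A 7-joint arm with a two-finger parallel gripper is mounted at the origin on the work surface. World frame = base frame: x ahead of the robot, y to its left, z up, the work surface at z = 0. Lengths are in mm, angles in rad, forces in N, time in s.
With the tool pointing down it reaches from about 400 to 875 mm from the base axis. Payload 19.3 kg.
Tool frame: the origin (TCP) lies at the very end of the fingers, on their centre line; the grasp point (between the pads) lies 19 mm behind it (grip_point_offset is the z of the grasp point in the tool frame, in mm); z points along the fingers, y is the line along which they close (so a half turn about z gives the same grasp; the last joint's range is limited). The gripper opens to 85 mm and grips with 20 to 120 N. Pads are 22 mm wide; open, the fingers measure 114 mm over their backs; the gripper's body (76 mm by 85 mm) begins 54 mm behind the grasp point. The pads swing forward as they close: fully open they stand 13 mm farther back than shut.
Start: joints at [-1.241, 0.521, -0.036, 1.599, 0.021, 1.021, -0.113], TCP at [243.289, 575.695, 231.291] pointing down, gripper open.
Joint ranges: [-2.91, 2.91], [-0.3, 2.13], [-1.5, 1.42], [0.17, 2.43], [-1.26, 4.41], [0.16, 1.93], [-2.52, 2.52]. Speed limits (rad/s): [1.89, 1.89, 2.39, 2.39, 3.01, 3.01, 3.01].

### API

Orientations are given as a 3x3 rotation matrix whose columns are the frame's x, y, z axes.
In Python, from workcell import movep, movel, goto_joints, open_gripper, clamp, wait, inverse_kinematics, read_state, camera, PlanningError, finish_job, grip_point_offset gives the robot as it stands. Calls block until the motion is done:
- movep(position, orientation): joint-space move of the TCP to a pose.
- movel(position, frame=None, max_speed=150, guard=None): straight line of the TCP; frame=None keeps the orientation; max_speed is the mean speed in mm/s. With guard (N) it stops when the force on the tool has changed by that much, and returns True; else False.
- goto_joints(angles): joint-space move.
- open_gripper() and clamp(): open the fingers fully, or close them until they stop; the grip force is fixed at half the most.
- wait(seconds).
- inverse_kinematics(position, orientation): joint angles nearest the present ones, or None.
- read_state(): the state.
- camera(name): name is "side" or "top"; returns a dict with "image" (384x512x3 uint8, blue, green, red), "range_z" (384x512 float32, mm along the optical axis (not along the pixel's ray), 0 where there is no reading), "fx", "fy", "cx", "cy" (pixels), "dist_coeffs" ([k1, k2, p1, p2, k3] as OpenCV has them; the pictures are not rectified), "cam_to_world" (4x4, takes a point from camera to world coordinates). Camera axes: x right, y up, looking along -z (the intrinsics and any distortion apply to the point x, -y, -z); pixel columns grow to the right and rows downward; lengths in mm; the calibration is good to about 2 mm. A picture is of the moment at which its call begins.
A pose or a line that the arm cannot do raises PlanningError and nothing moves.
- finish_job(): hands the job in; it is judged then, once.
The state is a dict: "time": time; "qpos": joint angles; "qvel": joint speeds; "joint_efforts": joint torques, N m; "eef_pos": TCP position; "tool_rot": TCP orientation; "ft_force": force on the tool from outside, world axes, zero at the start; "torque": the same for the moment, N m; "finger_gap": finger opening in mm; "gripper_force": force on a finger pad.
Only numpy, scipy, OpenCV 4.12 (cv2) and the standard library are available. Lean on these libraries where they do the work, as an engineer would, in place of code of your own. Each camera call takes 0.05 s, during which the arm holds its last target. There are 200 camera calls.

### The job

Each crate on the sorting plank has a hinged wooden tag in front of it: leaning towards its crate, with the round disc face up, the tag says 'full'; leaning away from the crate, plain face up, it says 'not full'. With gentle pushes of the fingertips, never gripping a tag or forcing it against its stop, tip over the tags that are wrong so that only the crates packed full of blocks show the disc and the part-filled and empty ones do not. Leave the crates, the jar, the cup and the loose block where they stand.

Things in the scene. Friction and masses are not known exactly. Their poses are not given: they have to be found in the camera images.
- plank: fixed wooden plank lying on the bench, 400 x 470 mm, 12 mm thick, with four bays side by side at 115 mm pitch, parted by thin dark lines. Its x axis points from the tags to the crates (roughly away from the robot), y across the bays. Origin: on its underside, in line with the row of tags, midway across; the wood reaches from x = -115 to +285 mm.
- tag_a: fixed dark-wood stand of one hinged tag, 50 mm (x) by 82 mm (y), in one of the bays; its two side cheeks reach 43 mm above the plank. Origin: centre of its underside, on the plank's top. Axes parallel to the plank's: +x points to the crate of its bay, whose centre is about 205 mm away. Hinge axis along y, 25 mm above the origin.
- flap_a (a joint): hinge angle (rad) of tag_a's flap: 0 upright, positive leaning towards the crate, negative away from it; stops at +-0.52. Plywood leaf, 60 g, 60 mm wide (y), 5 mm thick, reaching 70 mm from the hinge axis. It rests on a stop by its weight; pushed past upright it drops to the other side. The face turned up when it leans to the crate has a dark 34 mm disc, the other is plain.
- tag_b: fixed dark-wood stand of one hinged tag, 50 mm (x) by 82 mm (y), in one of the bays; its two side cheeks reach 43 mm above the plank. Origin: centre of its underside, on the plank's top. Axes parallel to the plank's: +x points to the crate of its bay, whose centre is about 205 mm away. Hinge axis along y, 25 mm above the origin.
- flap_b (a joint): hinge angle (rad) of tag_b's flap: 0 upright, positive leaning towards the crate, negative away from it; stops at +-0.52. Plywood leaf, 60 g, 60 mm wide (y), 5 mm thick, reaching 70 mm from the hinge axis. It rests on a stop by its weight; pushed past upright it drops to the other side. The face turned up when it leans to the crate has a dark 34 mm disc, the other is plain.
- tag_c: fixed dark-wood stand of one hinged tag, 50 mm (x) by 82 mm (y), in one of the bays; its two side cheeks reach 43 mm above the plank. Origin: centre of its underside, on the plank's top. Axes parallel to the plank's: +x points to the crate of its bay, whose centre is about 205 mm away. Hinge axis along y, 25 mm above the origin.
- flap_c (a joint): hinge angle (rad) of tag_c's flap: 0 upright, positive leaning towards the crate, negative away from it; stops at +-0.52. Plywood leaf, 60 g, 60 mm wide (y), 5 mm thick, reaching 70 mm from the hinge axis. It rests on a stop by its weight; pushed past upright it drops to the other side. The face turned up when it leans to the crate has a dark 34 mm disc, the other is plain.
- tag_d: fixed dark-wood stand of one hinged tag, 50 mm (x) by 82 mm (y), in one of the bays; its two side cheeks reach 43 mm above the plank. Origin: centre of its underside, on the plank's top. Axes parallel to the plank's: +x points to the crate of its bay, whose centre is about 205 mm away. Hinge axis along y, 25 mm above the origin.
- flap_d (a joint): hinge angle (rad) of tag_d's flap: 0 upright, positive leaning towards the crate, negative away from it; stops at +-0.52. Plywood leaf, 60 g, 60 mm wide (y), 5 mm thick, reaching 70 mm from the hinge axis. It rests on a stop by its weight; pushed past upright it drops to the other side. The face turned up when it leans to the crate has a dark 34 mm disc, the other is plain.
- crate_full_1: small open wooden crate, 150 mm (x) by 98 mm (y) by 56 mm high, loose, about 0.9 kg, standing in one of the bays behind that bay's tag; its near wall is about 130 mm beyond the tag's hinge line. FULL: packed with two layers of four white wrapped blocks, almost to the brim. Origin: centre of its underside, on the plank's top.
- crate_full_2: small open wooden crate, 150 mm (x) by 98 mm (y) by 56 mm high, loose, about 0.9 kg, standing in one of the bays behind that bay's tag; its near wall is about 130 mm beyond the tag's hinge line. FULL: packed with two layers of four white wrapped blocks, almost to the brim. Origin: centre of its underside, on the plank's top.
- crate_part: small open wooden crate, 150 mm (x) by 98 mm (y) by 56 mm high, loose, about 0.9 kg, standing in one of the bays behind that bay's tag; its near wall is about 130 mm beyond the tag's hinge line. NOT full: only two white blocks lie on its floor, at the end nearer the tag. Origin: centre of its underside, on the plank's top.
- crate_empty: small open wooden crate, 150 mm (x) by 98 mm (y) by 56 mm high, loose, about 0.9 kg, standing in one of the bays behind that bay's tag; its near wall is about 130 mm beyond the tag's hinge line. NOT full: empty. Origin: centre of its underside, on the plank's top.
- jar: bystander: closed glass jar with a steel cap, 60 mm across, 85 mm high, standing on the bench beside the plank. Origin: centre of its underside.
- block: bystander: white wrapped block, 50 x 120 x 28 mm, lying on the bench beside the plank. Origin: centre of its underside.
- cup: bystander: aluminium cup, 70 mm across the rim, 70 mm high, standing on the bench beside the plank. Origin: centre of its underside.
Mind the look-alikes: they are no part of the job. What is shaped like the crate_empty but blue is not meant.

How it is judged:
By the outcome, as a careful person would: the job done as asked, in the order asked, and still so for the second after the job is handed in, with the robot touching nothing.
It also fails if it takes over 54 s, if anything falls off the work surface, if the arm or the gripper's body presses on something with over 40 N, if the wrist force passes 120 N, or if a joint passes its speed limit or range.

## Working session

There is one attempt and no reset: what is moved stays moved. The work goes in short steps, each a Python script; the robot and the scene stay as the last script left them, time stands still between calls to the robot, and variables do not carry over. Pictures are saved under pics/ and viewed, at most 10 in all, crops included, and the job is handed in when it is done.

```bash
mkdir -p pics; ls
python3 - <<'E'
from workcell import *
import cv2,numpy as np
for n in("top","side"):
    c=camera(n); cv2.imwrite(f"pics/{n}0.png",cv2.resize(c["image"],(768,576))); np.savez(f"{n}0.npz",**c)
    print(n,c["fx"],c["cx"],c["cy"],c["dist_coeffs"],np.round(c["cam_to_world"],3).tolist())
s=read_state();print(s["time"],s["eef_pos"],s["tool_rot"],grip_point_offset)
E
```

```text
pics
top 423.8513911050324 256.81844457993327 201.5311154877734 [-0.15250438  0.          0.          0.          0.        ] [[0.025, 0.994, -0.11, 464.777], [-1.0, 0.024, -0.008, 0.138], [-0.005, 0.111, 0.994, 1312.601], [0.0, 0.0, 0.0, 1.0]]
side 383.75260050140554 247.7930674532626 202.13498385591674 [-0.00601229  0.          0.          0.          0.        ] [[-0.973, 0.163, -0.165, 469.026], [-0.232, -0.688, 0.687, 605.975], [-0.001, 0.707, 0.707, 663.338], [0.0, 0.0, 0.0, 1.0]]
0.1 [243.20204292 575.41828806 230.77999738] [[-9.21123717e-01  3.89269824e-01 -3.19492750e-04]
 [ 3.89269945e-01  9.21123195e-01 -9.85019117e-04]
 [-8.91460357e-05 -1.03169340e-03 -9.99999464e-01]] -18.700000000000003
```

View pics/top0.png

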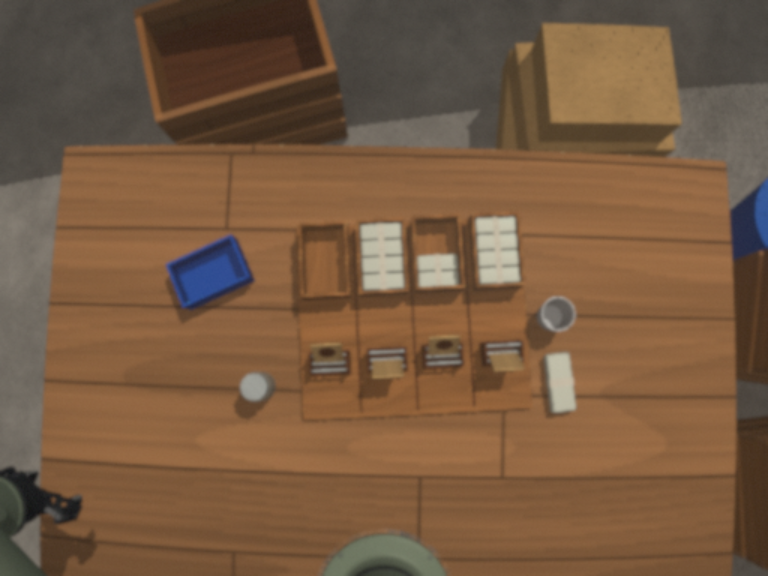

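View pics/side0.png

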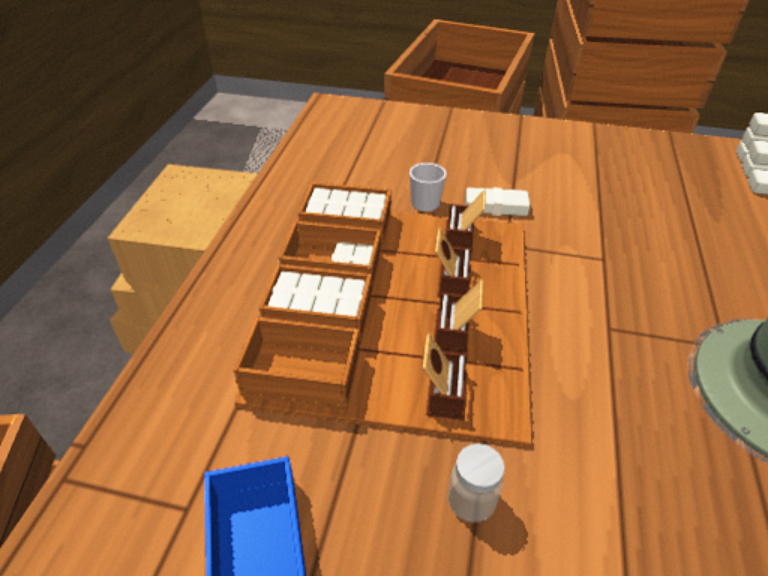

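All four tags look wrong. The candidates in the top picture, left to right, are:

| Crate | Crate pixel | Tag pixel | Tag shows |
|---|---|---|---|
| empty | (325,260) | (328,358) | disc |
| full | (382,257) | (387,362) | plain |
| part-filled | (437,255) | (442,352) | disc |
| full | (497,250) | (502,355) | plain |

The blue tray at (210,270) is a look-alike and is ignored. The stack and crate on the floor are also not part of the job. Next I'll locate the tags and check them in one crop.

```bash
cat > h.py <<'E'
import numpy as np,cv2
def cloud(c):
    K=np.array([[c["fx"],0,c["cx"]],[0,c["fy"],c["cy"]],[0,0,1.]])
    v,u=np.mgrid[:384,:512]
    n=cv2.undistortPoints(np.stack([u,v],-1).reshape(-1,1,2).astype(float),K,np.array(c["dist_coeffs"],float)).reshape(384,512,2)
    z=c["range_z"].astype(float)
    P=np.stack([n[...,0]*z,-n[...,1]*z,-z],-1)
    T=np.array(c["cam_to_world"]); return P@T[:3,:3].T+T[:3,3], n@np.array([[1,0],[0,-1.]]), T
def ray(c,uv,h):
    _,n,T=cloud(c); u,v=uv; d=T[:3,:3]@np.r_[n[int(round(v)),int(round(u))],-1]
    return T[:3,3]+d*(h-T[2,3])/d[2]
E
python3 - <<'E'
from h import *
np.set_printoptions(precision=1,suppress=True)
c=np.load("top0.npz");s=np.load("side0.npz")
k=2/3
for nm,p in dict(nl=(303,418),nr=(529,409)).items(): print(nm,ray(c,(p[0]*k,p[1]*k),12))
for nm,p in dict(nr=(523,224),nl=(531,441)).items(): print("side",nm,ray(s,(p[0]*k,p[1]*k),12))
for nm,d in(("top",c),("side",s)):
    P,_,_=cloud(d); im=d["image"].astype(int); V=im.max(2)
    # plank surface level and pts
    for i,(u,v) in enumerate([(328,358),(387,362),(442,355),(502,355)] if nm=="top" else [(445,375),(460,315),(452,258),(466,215)]):
        r=np.zeros((384,512),bool); w=17 if nm=="top" else 27
        r[int(v*k)-w:int(v*k)+w,int(u*k)-w:int(u*k)+w]=1
        f=r&(P[...,2]>66)&(P[...,2]<110)&(d["range_z"]>0)
        m=r&(V<75)&(P[...,2]>45)&(P[...,2]<60)
        q=P[f];print(nm,i,"flap n",f.sum(),"mean",q.mean(0),"x",np.percentile(q[:,0],[2,98]),"y",np.percentile(q[:,1],[2,98]),"zmax",np.percentile(q[:,2],98),"cheek n",m.sum(),P[m].min(0) if m.any() else '',P[m].max(0) if m.any() else '')
t=c["image"][205:290,190:365]; a=cv2.resize(t,None,fx=4.5,fy=4.5,interpolation=cv2.INTER_CUBIC);cv2.imwrite("pics/crop.png",a)
E
```

```text
nl [367.6 171.4  12. ]
nr [ 396.1 -290.1   12. ]
side nr [ 395.  -295.4   12. ]
side nl [362.3 170.3  12. ]
top 0 flap n 170 mean [507.7 122.9  84.6] x [495.6 518.2] y [ 94.1 151.1] zmax 98.9235489046508 cheek n 0  
top 1 flap n 158 mean [467.6   2.6  84.8] x [457.5 478.7] y [-26.   31.6] zmax 100.33185716226812 cheek n 0  
top 2 flap n 171 mean [ 527.7 -104.3   84.8] x [515.7 538.2] y [-133.2  -76.4] zmax 100.72690897760394 cheek n 2 [509.8 -67.5  49.7] [512.5 -67.2  55.1]
top 3 flap n 158 mean [ 485.6 -228.3   84.8] x [473.9 498.1] y [-257.2 -200.5] zmax 100.51230620717568 cheek n 7 [ 488.6 -190.1   46.2] [ 524.5 -187.2   54.1]
side 0 flap n 306 mean [504.4 127.4  85.5] x [492.6 516.1] y [ 95.8 152.7] zmax 99.62910837640933 cheek n 128 [455.8  40.9  45. ] [501.1 162.7  57.1]
side 1 flap n 365 mean [478.3  37.7  86.6] x [454.5 516. ] y [-23.5 126.3] zmax 99.83184177531224 cheek n 155 [465.5 -71.5  45. ] [516.1  88.2  57.6]
side 2 flap n 299 mean [501.7 -76.7  85.9] x [455.5 535.5] y [-201.7    5.9] zmax 99.93453100721338 cheek n 156 [ 476.6 -191.9   45. ] [525.7 -25.8  58. ]
side 3 flap n 312 mean [ 509.9 -185.6   84.9] x [473.6 576.5] y [-318.7  -78.1] zmax 99.92640833506599 cheek n 104 [ 481.9 -264.6   45.1] [ 530.8 -136.5   58. ]
```

View pics/crop.png

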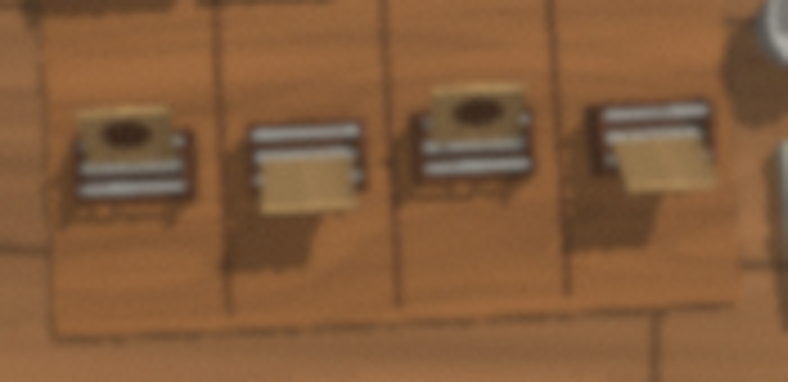

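Tags 1 and 3 (discs at crop (125,130) and (478,108)) stand before the empty and part-filled crates. Tags 2 and 4 (plain, at (308,185) and (665,165)) stand before the full ones. So all four need tipping. I'll do the first one and check it.

```bash
cat >> h.py <<'E'
from workcell import *
th=-0.0  # set below
ex=np.array([.9974,.072,0]); ey=np.array([-.072,.9974,0]); R=np.column_stack([-ex,ey,[0,0,-1]])
H=[np.array(p) for p in((482.,122.5,0),(493,4.,0),(502,-106,0),(511,-227,0))]
def tip(i,d):  # d=+1 towards the crate
    h=H[i]; Z=lambda z:np.array([0,0,z])
    s=h-d*66*ex
    movep(s+Z(150),R); movel(s+Z(84),max_speed=100)
    print(i,"guard",movel(h-d*1*ex+Z(84),max_speed=40,guard=15),read_state()["ft_force"].round(1) if hasattr(read_state()["ft_force"],'round') else read_state()["ft_force"])
    print(read_state()["eef_pos"],"h",h)
    movel(h-d*6*ex+Z(150),max_speed=100)
def shot(n):
    a=camera("side")["image"][110:300,250:370]; b=camera("top")["image"][195:295,180:370]
    cv2.imwrite(n,np.hstack([cv2.resize(a,(360,570)),cv2.copyMakeBorder(cv2.resize(b,(420,221)),0,349,0,0,0)]))
E
python3 - <<'E'
from h import *
clamp(); print(read_state()["time"],read_state()["finger_gap"])
tip(0,-1); print(read_state()["time"])
s=H[0]+66*ex*0
shot("pics/a.png")
E
```

```text
0.8667 -0.11766016610985462
0 guard False [ 0.5  0.1 -0.1]
[483.15736238 122.58101884  83.99023602] h [482.  122.5   0. ]
6.2333
```

View pics/a.png

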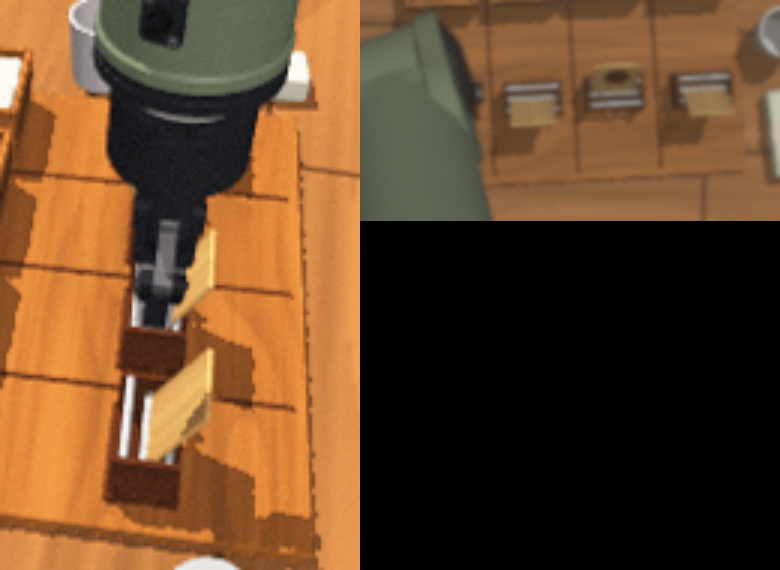

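The first tag (side view at (180,405)) now leans away from its crate, plain face up. Now the other three.

Run:
```python
from h import *
tip(1,1); tip(2,-1); tip(3,1)
p=np.array(read_state()["eef_pos"]); movel(p+[0,0,60],max_speed=120)
goto_joints([-1.241,0.521,-0.036,1.599,0.021,1.021,-0.113])
print(read_state()["time"])
a=camera("side")["image"]; b=camera("top")["image"]
cv2.imwrite("pics/f.png",np.hstack([cv2.resize(a[80:310,140:370],(400,400)),cv2.resize(b[125:305,185:365],(400,400))]))
```

```text
1 guard False [0.4 0.6 0.4]
[491.82686543   3.8961738   83.99634976] h [493.   4.   0.]
2 guard False [-0.1  0.2  0.8]
[ 503.15044771 -105.87984434   83.97768518] h [ 502 -106    0]
3 guard False [-0.7 -0.1  0.1]
[ 509.84223685 -227.1300642    84.01569259] h [ 511 -227    0]
21.9417
```

View pics/f.png

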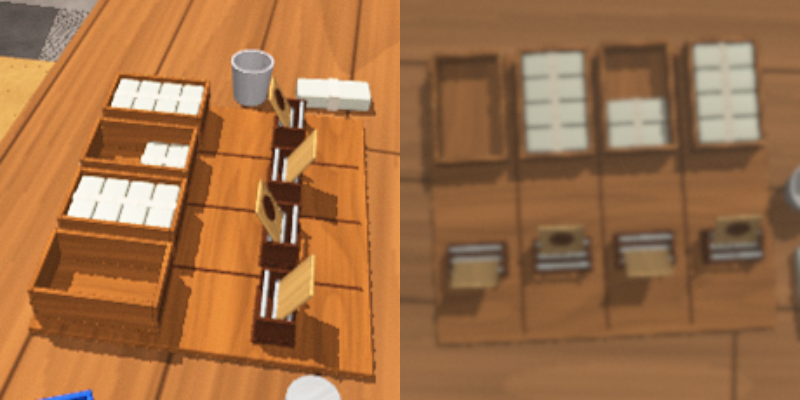

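The discs now show only at the full crates (top view at (562,240) and (735,230)). The other two tags, at (475,272) and (647,262), show their plain faces.

```bash
python3 -c "
from workcell import *
print(finish_job())"
```

```text
the job is handed in; nothing more can be done
None
```

All four tags were wrong and have been tipped over: only the two full crates now show the disc, the last pictures show the crates, cup and block in place with no sign the jar moved, and I handed the job in at about 22 s.

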